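# Build the sieve stack on the shaker

### The arm

A 7-joint arm with a two-finger parallel gripper is mounted at the origin on the work surface. World frame = base frame: x ahead of the robot, y to its left, z up, the work surface at z = 0. Lengths are in m, angles in rad, forces in N, time in s.
With the tool pointing down it reaches from about 0.4 to 0.875 m from the base axis. Payload 6.5 kg.
Tool frame: the origin (TCP) lies at the very end of the fingers, on their centre line; the grasp point (between the pads) lies 19 mm behind it; z points along the fingers, y is the line along which they close (so a half turn about z gives the same grasp; the last joint's range is limited). The gripper opens to 88 mm and grips with 3 to 60 N. Pads are 18 mm wide; open, the fingers measure 123 mm over their backs; the gripper's body (75 mm by 187 mm) begins 45 mm behind the grasp point.
Start: joints at [1.265, 0.536, -0.004, 1.538, 0.003, 1.067, -0.071], TCP at [0.154, -0.631, 0.239] pointing down, gripper open.
Joint ranges: [-2.7, 2.7], [-0.37, 2.16], [-1.27, 1.26], [0.24, 2.4], [-1.31, 4.45], [0.19, 1.91], [-2.76, 2.76]. Speed limits (rad/s): [2.39, 2.39, 3.14, 3.14, 3.14, 3.14, 3.14].

### API

Orientations are given as a unit quaternion [x, y, z, w].
In Python, from cell import * gives the robot as it stands.
- The arm moves only by the shell command python3 -m pendant 'ROWS' [FORCE]. ROWS is JSON, a list of rows, each an object of numbers: "jaw": the opening, from 0 (shut) to 1 (fully open); "dx", "dy", "dz": the shift along the tool's x, y, z each as a share of 0.02 m, from -1 to 1; "yaw": the turn about the tool's z as a share of 120 degrees, from -1 to 1. A call has 1 to 10 rows; each row shifts and turns the commanded pose from where the row before left it, along the tool's axes as they then stand; what a row does not reach is not made up. A row lasts 1/10 s, in which the tool goes at most 50 mm and 8.59 degrees, less where a joint would pass 70% of its speed; a pose out of reach is approached as far as the arm can. A call with a number of a shift or a turn outside -1 to 1 is refused whole. A call with a gripper value outside its range is refused whole. The fingers move at their own pace and stop on an object; FORCE is the grip in N (left out, the last holds). Time passes only in rows, so rows that do not move let the fingers close. It gives the time, the measured TCP pose, the force, the opening and the grip force at its end, in the units of the state.
- sense(): the state, without advancing time (a new reading comes with each control period).
- camera(name): name is "scene" or "side" or "wrist"; returns the picture (480x640x3 uint8, red, green, blue); there is no depth.
- camera_model(name): a dict with "vfov" (degrees; the focal length in pixels is half the picture's height over the tangent of half this angle, whatever the lens; pixels are square), "cx", "cy" (the principal point, pixels), "world_from_camera" (4x4, takes a point from camera to world coordinates). Camera axes: x right, y up, looking along -z (the intrinsics and any distortion apply to the point x, -y, -z); pixel columns grow to the right and rows downward; lengths in m; the calibration is good to about 2 mm. A picture is of the moment at which its call begins: read the wrist's pose just before it. camera_model takes no time and is no camera call; for the wrist camera it gives the pose at the moment of the call.
- finish_job(): hands the job in; it is judged then, once.
The state is a dict: "t": time; "joint_pos": joint angles; "joint_vel": joint speeds; "joint_efforts": joint torques, N m; "ee_pos": TCP position; "eef_rot": TCP orientation; "wrist_force": force on the tool from outside, world axes, zero at the start; "ft_torque": the same for the moment, N m; "grip_width": finger opening in m; "finger_force": force on a finger pad.
Only numpy, scipy, OpenCV 4.12 (cv2) and the standard library are available. Lean on these libraries where they do the work, as an engineer would, in place of code of your own. Each camera call takes 0.05 s, during which the arm holds its last target. There are 200 camera calls.

### The job

Get the herb sieve set ready to run: put its pieces on the small sieve shaker one at a time from the bottom up - the collecting pan inside the ring on the shaker's plate, then the fine sieve, then the coarse sieve, then the lid - each fully home and level on the one below before the next goes on. Keep every piece upright, set it down rather than drop it, and leave the spray bottle, the tape dispenser and the white block where they stand.

Things in the scene. Friction and masses are not known exactly. Their poses are not given: they have to be found in the camera images.
- shaker: Sieve shaker, fixed: low white box 130 x 130 x 36 mm tall, with a black knob on its -x side and a round steel plate on top, its upper face 40 mm above the bench. On the plate, a concentric dark ring (inner diameter 66, outer 76, top 44 mm above the bench) receives the pan. Origin: centre of the underside; z up through the ring's centre.
- pan: Collecting pan, loose, 0.12 kg: bright metal round cup, outer diameter 60, height 40, wall 3 mm, plain 5 mm floor without holes; its lowest 5 mm taper to 52 diameter. Seated, its origin is 40 mm above the shaker's origin. Origin: centre of its underside, z up; round, yaw is free.
- fine: Fine sieve, loose, 0.10 kg: bright metal ring, 60 outer diameter, 36 tall, wall 3 mm, floor (12 mm up) with 37 dark 3.6 mm holes. Its lowest 8 mm are a plug, 50 in diameter tapering to 42, that enters the 54 mm mouth below until the 60 mm shoulder rests on the rim. Seated, its origin is 32 mm above the pan's. Origin: centre of its underside, z up; round, yaw is free.
- coarse: Coarse sieve, loose, 0.12 kg: bright metal ring, 60 outer diameter, 48 tall, wall 3 mm, mouth 54, floor (12 mm up) with 7 large dark 10 mm holes; same 8 mm plug below as the fine sieve. Seated, its origin is 28 mm above the fine sieve's. Origin: centre of its underside, z up; round, yaw is free.
- lid: Lid, loose, 0.11 kg: bright metal disc 60 in diameter (8 to 12 mm above the underside) on the same 8 mm plug, with an upright black knob, 22 in diameter, from 12 to 38 mm above the underside. Seated, its origin is 40 mm above the coarse sieve's. Origin: centre of its underside, z up; round, yaw is free.
- spray: Bystander: white spray bottle with a blue collar and trigger head, 84 mm in diameter, 240 mm tall, at the left (+y) edge of the work. Loose. Origin: centre of its underside.
- tape: Bystander: tape dispenser, blue frame 110 x 60 mm with an upright paper roll and a wooden handle, about 130 mm tall, at the right (-y) edge of the work. Loose. Origin: centre of its underside.
- block: Bystander: low white plastic filling block with two rows of small grey holes, 50 (x) x 170 (y) x 35 mm tall, beyond the middle of the work. Loose. Origin: centre of its underside.

How it is judged:
By the outcome, as a careful person would: the job done as asked, in the order asked, and still so for the second after the job is handed in, with the robot touching nothing.
It also fails if it takes over 115 s, if anything falls off the work surface, if the arm or the gripper's body presses on something with over 40 N, if the wrist force passes 120 N, or if a joint passes its speed limit or range.

## Working session

There is one attempt and no reset: what is moved stays moved. The work goes in short steps, Python scripts to look and compute and a shell command to move; the robot and the scene stay as the last step left them, time stands still between calls to the robot, and variables do not carry over. Pictures are saved under pics/ and viewed, at most 14 in all, crops included, and the job is handed in when it is done.

```bash
ls; mkdir -p pics; python3 - <<'E'
from cell import *
import cv2
for n in("scene","side"):
    im=camera(n); cv2.imwrite(f"pics/{n}0.png",im[:,:,::-1]); print(n,{k:(v if not hasattr(v,'tolist') else v.tolist()) for k,v in camera_model(n).items()})
s=sense(); print(s)
E
```

```text
pics
scene {'vfov': 49.78811301949629, 'cx': 310.57749349509385, 'cy': 237.08191467564492, 'world_from_camera': [[-0.535826694350932, -0.6260887637089425, 0.5664826683830324, 1.246531066664275], [0.8441437263786735, -0.3832249981948311, 0.3749132832724104, 0.47089443604181747], [-0.01763867445359331, 0.6790813358618978, 0.7338510860164619, 0.9701755072645493], [0.0, 0.0, 0.0, 1.0]]}
side {'vfov': 51.72119341613002, 'cx': 322.7316461414353, 'cy': 237.99915779518224, 'world_from_camera': [[0.9328133622708105, 0.2641276292286102, -0.2451445015640766, 0.2775940158047081], [-0.3603598222265568, 0.6833850104012938, -0.6349218267500869, -0.653922521014], [-0.0001723190938122791, 0.6806037929933221, 0.7326516547918479, 0.7875527130106719], [0.0, 0.0, 0.0, 1.0]]}
{'t': 0.1, 'joint_pos': array([ 1.26477106,  0.53706635, -0.00442842,  1.53873502,  0.00257398,
        1.06729038, -0.07121545]), 'joint_vel': array([-5.56115715e-05, -1.72636942e-03,  2.91481135e-04, -1.55923580e-04,
        8.70314140e-04,  1.63258702e-04, -3.86154316e-04]), 'joint_efforts': array([ 2.41401889e-03, -5.72073662e+01,  9.93677080e-01, -2.52228785e+01,
       -5.61480329e-02,  1.35161122e-02,  8.14299642e-05]), 'ee_pos': array([ 0.15426006, -0.63088258,  0.23795768]), 'eef_rot': array([ 9.92816731e-01,  1.19642725e-01, -1.35490257e-04, -7.34318031e-04]), 'wrist_force': array([0.07228544, 0.3474359 , 0.07050725]), 'ft_torque': array([ 0.00181199,  0.01513484, -0.00603028]), 'finger_force': 0.0, 'grip_width': 0.08835913820169916}
```

View pics/scene0.png

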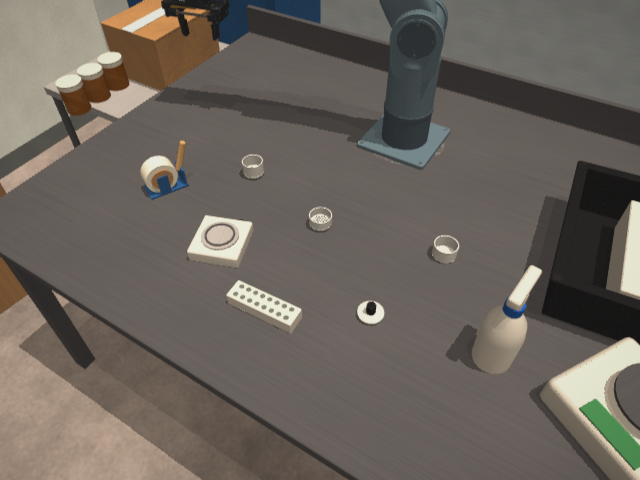

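View pics/side0.png

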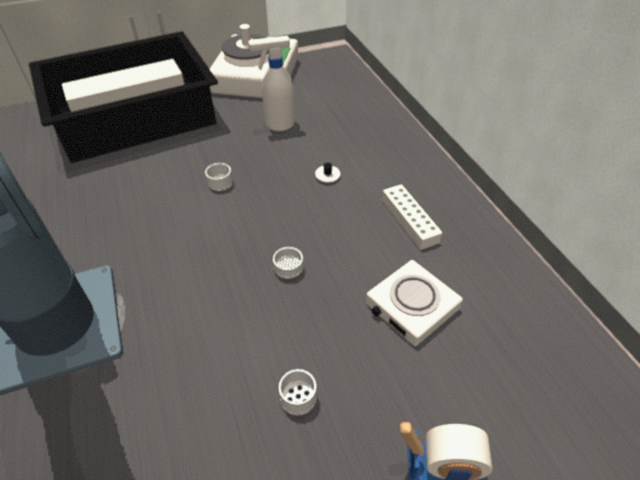

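The scene view shows the coarse sieve at (253,167), fine at (320,219), pan at (446,249), lid at (370,312) and ring at (220,236). In the side view they are at (298,392), (288,263), (219,177), (328,173) and (415,294). I'll enlarge both.

```bash
python3 - <<'E'
import cv2,numpy as np
C={"scene":[(446,249),(320,219),(253,167),(370,312),(220,236)],"side":[(219,177),(288,263),(298,388),(328,173),(415,294)]}
for n,c in C.items():
    im=cv2.imread(f"pics/{n}0.png"); t=[]
    for x,y in c:
        k=cv2.resize(im[y-30:y+30,x-30:x+30],(260,260),interpolation=cv2.INTER_CUBIC)
        for i in range(0,60,10):
            p=int(i*260/60); cv2.line(k,(p,0),(p,4),(0,255,255)); cv2.line(k,(0,p),(4,p),(0,255,255))
        k[-1]=255;k[:,-1]=255; t.append(k)
    t.append(t[0]*0)
    cv2.imwrite(f"pics/{n}_m.png",np.vstack([np.hstack(t[:3]),np.hstack(t[3:])]))
E
```

```text
(no output)
```

View pics/scene_m.png

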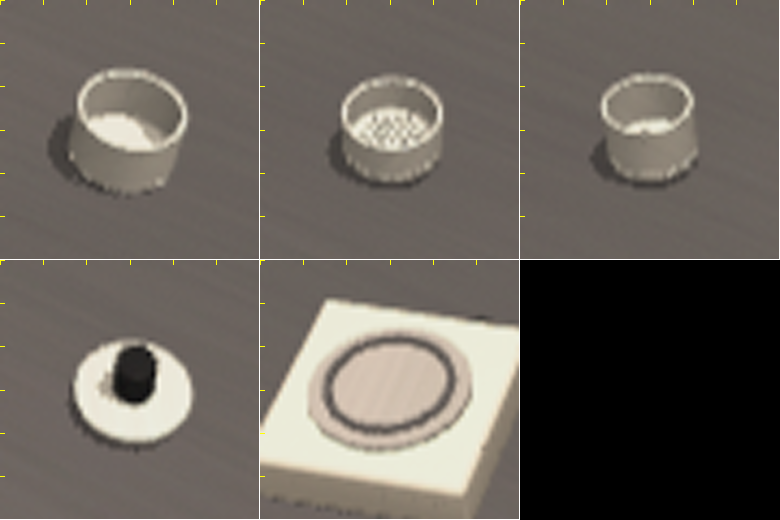

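View pics/side_m.png

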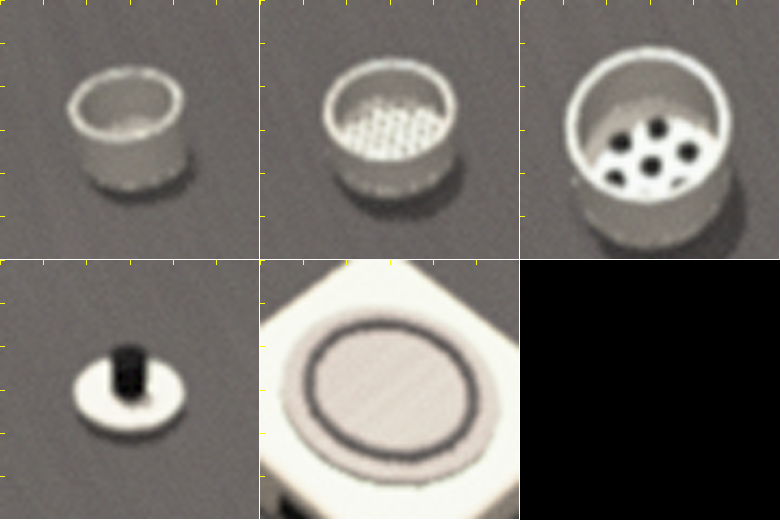

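Crops: each rim, the lid's disc and the ring show clearly. I read the ellipse extents off the tiles and triangulate.

```bash
cat > h.py <<'E'
import numpy as np,cv2
from cell import *
def ray(m,u,v):
    f=240/np.tan(np.radians(m["vfov"]/2)); T=np.array(m["world_from_camera"])
    d=T[:3,:3]@[(u-m["cx"])/f,-(v-m["cy"])/f,-1]; return T[:3,3],d/np.linalg.norm(d)
def tri(rs):
    A=sum(np.eye(3)-np.outer(d,d) for o,d in rs); b=sum((np.eye(3)-np.outer(d,d))@o for o,d in rs)
    p=np.linalg.solve(A,b); return p,[np.linalg.norm(np.cross(p-o,d))*1e3 for o,d in rs]
def proj(m,p):
    f=240/np.tan(np.radians(m["vfov"]/2)); T=np.array(m["world_from_camera"])
    c=T[:3,:3].T@(np.array(p)-T[:3,3]); return m["cx"]+f*c[0]/-c[2], m["cy"]-f*c[1]/-c[2]
def onz(r,z): o,d=r; return o+d*(z-o[2])/d[2]
E
python3 - <<'E'
from h import *
C={"scene":[(446,249),(320,219),(253,167),(370,312),(220,236)],"side":[(219,177),(288,263),(298,388),(328,173),(415,294)]}
E={"scene":[(132,110),(132,113),(127.5,104),(133,130),(129.5,123.5)],"side":[(126,103.5),(129.5,109.5),(128,123.5),(129,131),(131,130)]}
k=60/260
for i,(n,z) in enumerate(zip(["pan","fine","coarse","lid","ring"],[.04,.036,.048,.012,.044])):
    rs=[ray(camera_model(c),C[c][i][0]-30+E[c][i][0]*k,C[c][i][1]-30+E[c][i][1]*k) for c in C]
    p,e=tri(rs); print(n,p.round(4),np.round(e,1),"exp z",z,[onz(r,z)[:2].round(4) for r in rs])
s=sense();print(s["t"]);m=camera_model("wrist");print(np.round(m["world_from_camera"],3),m["vfov"],m["cx"],m["cy"])
E
```

```text
pan [0.3758 0.2869 0.0378] [0.2 0.2] exp z 0.04 [array([0.3781, 0.2872]), array([0.3754, 0.2843])]
fine [ 0.445  -0.0272  0.0335] [0.2 0.2] exp z 0.036 [array([ 0.4474, -0.0259]), array([ 0.4443, -0.0291])]
coarse [ 0.3714 -0.2989  0.0457] [0.1 0.1] exp z 0.048 [array([ 0.3734, -0.297 ]), array([ 0.3711, -0.3   ])]
lid [0.6271 0.2164 0.0101] [0.2 0.2] exp z 0.012 [array([0.6285, 0.2168]), array([0.6261, 0.2144])]
ring [ 0.6377 -0.2008  0.0392] [0.1 0.1] exp z 0.044 [array([ 0.6409, -0.1974]), array([ 0.6353, -0.2037])]
0.1
[[ 0.237  0.919  0.315  0.237]
 [-0.972  0.224  0.076 -0.612]
 [-0.001 -0.324  0.946  0.384]
 [ 0.     0.     0.     1.   ]] 64.1473241049021 319.27243899944966 237.9461209452388
```

```bash
python3 - <<'E'
from h import *
S=camera_model("scene");D=camera_model("side")
print("spray base",onz(ray(S,494,352),.01),onz(ray(D,279,118),.01), "head tip side",tri([ray(S,536,274),ray(D,286,43)]))
print("tape base",onz(ray(S,166,185),.01),"roll",onz(ray(S,160,172),.06),onz(ray(D,458,450),.09),"edges",[onz(ray(S,*p),0.01) for p in((147,193),(187,184))],"handle top",tri([ray(S,182,143),ray(D,406,427)])[0])
print("block",[onz(ray(S,*p),.035) for p in ((232,287),(300,318),(240,283))])
E
python3 -m pendant '[{"dx":0.97,"dy":-0.6,"dz":-0.5,"yaw":0.07}]'
python3 -c "
from cell import *
s=sense();print(s['ee_pos'],s['eef_rot'],s['joint_pos'])"
```

```text
spray base [0.58119679 0.4812675  0.01      ] [0.58819689 0.48617468 0.01      ] head tip side (array([0.59390623, 0.47432576, 0.2499225 ]), [np.float64(29.888174668163707), np.float64(29.88817466816371)])
tape base [ 0.5491619  -0.47322399  0.01      ] roll [ 0.55425222 -0.47558066  0.06      ] [ 0.54111899 -0.48782065  0.09      ] edges [array([ 0.60148045, -0.49527018,  0.01      ]), array([ 0.51511405, -0.42528526,  0.01      ])] handle top [ 0.48018428 -0.4443802   0.12224992]
block [array([ 0.74809274, -0.07630138,  0.035     ]), array([0.73696447, 0.10092021, 0.035     ]), array([ 0.7294482 , -0.06782036,  0.035     ])]
[ 0.15426006 -0.63088258  0.23795768] [ 9.92816731e-01  1.19642725e-01 -1.35490257e-04 -7.34318031e-04] [ 1.26477106  0.53706635 -0.00442842  1.53873502  0.00257398  1.06729038
 -0.07121545]schema error: expected keys jaw, dx, dy, dz, yaw
```

```bash
cat > st.py <<'E'
from h import *
from scipy.spatial.transform import Rotation as R
s=sense();r=R.from_quat(s['eef_rot']).as_matrix()
print("t",s['t'],"p",s['ee_pos'].round(4),"x",r[:,0].round(4),"y",r[:,1].round(4),"j",s['joint_pos'].round(2),"w",round(s['grip_width'],4),"F",s['wrist_force'].round(1),"ff",round(float(s['finger_force']),1))
E
python3 -m pendant '[{"jaw":1,"dx":1,"dy":0,"dz":0,"yaw":-0.0707},{"jaw":1,"dx":1,"dy":0,"dz":0,"yaw":-0.0707},{"jaw":1,"dx":1,"dy":0,"dz":0,"yaw":-0.0707},{"jaw":1,"dx":1,"dy":0,"dz":0,"yaw":-0.0707},{"jaw":1,"dx":1,"dy":0,"dz":0,"yaw":-0.0707},{"jaw":1,"dx":1,"dy":0,"dz":0,"yaw":-0.0707},{"jaw":1,"dx":1,"dy":0,"dz":0,"yaw":-0.0707},{"jaw":1,"dx":1,"dy":0,"dz":0,"yaw":-0.0707},{"jaw":1,"dx":1,"dy":0,"dz":0,"yaw":-0.0707},{"jaw":1,"dx":1,"dy":0,"dz":0,"yaw":0}]' 20; python3 st.py
```

```text
t: 1.1
ee_pos: [0.2672, -0.4867, 0.2383]
eef_rot: [0.705, 0.709, 0.0, -0.0]
wrist_force: [0.3, 0.3, -0.7]
grip_width: 0.0882
finger_force: 0.0
t 1.1 p [ 0.2672 -0.4867  0.2383] x [-6.5e-03  1.0e+00  9.0e-04] y [ 1.      0.0065 -0.    ] j [ 1.26  0.4  -0.36  1.78  0.16  0.99  0.85] w 0.0882 F [ 0.3  0.3 -0.7] ff 0.0
```

```bash
python3 -m pendant '[{"jaw":1,"dx":1,"dy":1,"dz":0,"yaw":0},{"jaw":1,"dx":1,"dy":1,"dz":0,"yaw":0},{"jaw":1,"dx":1,"dy":1,"dz":0,"yaw":0},{"jaw":1,"dx":1,"dy":1,"dz":0,"yaw":0},{"jaw":1,"dx":1,"dy":1,"dz":0,"yaw":0},{"jaw":1,"dx":1,"dy":1,"dz":0,"yaw":0},{"jaw":1,"dx":1,"dy":1,"dz":0,"yaw":0},{"jaw":1,"dx":1,"dy":1,"dz":0,"yaw":0},{"jaw":1,"dx":1,"dy":1,"dz":0,"yaw":0},{"jaw":1,"dx":1,"dy":1,"dz":0,"yaw":0}]'; python3 st.py
python3 -m pendant '[{"jaw":1,"dx":1,"dy":0,"dz":0,"yaw":0},{"jaw":1,"dx":1,"dy":0,"dz":0,"yaw":0},{"jaw":1,"dx":1,"dy":0,"dz":0,"yaw":0},{"jaw":1,"dx":1,"dy":0,"dz":0,"yaw":0},{"jaw":1,"dx":1,"dy":0,"dz":0,"yaw":0},{"jaw":1,"dx":1,"dy":0,"dz":0,"yaw":0},{"jaw":1,"dx":1,"dy":0,"dz":0,"yaw":0},{"jaw":1,"dx":1,"dy":0,"dz":0,"yaw":0},{"jaw":1,"dx":1,"dy":0,"dz":0,"yaw":0},{"jaw":1,"dx":1,"dy":0,"dz":0,"yaw":0}]'; python3 st.py
```

```text
t: 2.1
ee_pos: [0.467, -0.2865, 0.2384]
eef_rot: [0.707, 0.708, -0.0, -0.0]
wrist_force: [1.0, -0.5, 0.2]
grip_width: 0.0881
finger_force: 0.0
t 2.1 p [ 0.467  -0.2865  0.2384] x [-1.6e-03  1.0e+00  3.0e-04] y [ 1.0e+00  1.6e-03 -7.0e-04] j [ 0.82  0.4  -0.45  1.79  0.2   1.    0.29] w 0.0881 F [ 1.  -0.5  0.2] ff 0.0
t: 3.1
ee_pos: [0.4658, -0.0867, 0.2385]
eef_rot: [0.707, 0.708, -0.0, -0.0]
wrist_force: [0.1, -0.3, 0.5]
grip_width: 0.0883
finger_force: 0.0
t 3.1 p [ 0.4658 -0.0867  0.2385] x [-0.0016  1.      0.    ] y [ 1.0e+00  1.6e-03 -6.0e-04] j [ 0.56  0.29 -0.56  1.96  0.19  0.94 -0.08] w 0.0883 F [ 0.1 -0.3  0.5] ff 0.0
```

```bash
python3 -m pendant '[{"jaw":1,"dx":1,"dy":0,"dz":0,"yaw":0},{"jaw":1,"dx":1,"dy":0,"dz":0,"yaw":0},{"jaw":1,"dx":1,"dy":0,"dz":0,"yaw":0},{"jaw":1,"dx":1,"dy":0,"dz":0,"yaw":0},{"jaw":1,"dx":1,"dy":0,"dz":0,"yaw":0},{"jaw":1,"dx":1,"dy":0,"dz":0,"yaw":0},{"jaw":1,"dx":1,"dy":0,"dz":0,"yaw":0},{"jaw":1,"dx":1,"dy":0,"dz":0,"yaw":0},{"jaw":1,"dx":1,"dy":0,"dz":0,"yaw":0},{"jaw":1,"dx":1,"dy":0,"dz":0,"yaw":0}]' >/dev/null
python3 -m pendant '[{"jaw":1,"dx":1,"dy":0,"dz":0.5,"yaw":0},{"jaw":1,"dx":1,"dy":-0.5,"dz":0.6,"yaw":0},{"jaw":1,"dx":1,"dy":-0.5,"dz":0.6,"yaw":0},{"jaw":1,"dx":1,"dy":-0.5,"dz":0.6,"yaw":0},{"jaw":1,"dx":1,"dy":-0.5,"dz":0.6,"yaw":0},{"jaw":1,"dx":1,"dy":-0.5,"dz":0.6,"yaw":0},{"jaw":1,"dx":1,"dy":-0.5,"dz":0.6,"yaw":0},{"jaw":1,"dx":1,"dy":-0.5,"dz":0.6,"yaw":0},{"jaw":1,"dx":0.65,"dy":-0.5,"dz":0.6,"yaw":0},{"jaw":1,"dx":0,"dy":-0.5,"dz":0.5,"yaw":0}]' >/dev/null; python3 st.py
python3 - <<'E'
from h import *
m=camera_model("wrist");im=camera("wrist");cv2.imwrite("pics/w1.png",im[:,:,::-1])
for n,p in dict(pan=(.377,.2865,.04)).items(): print(n,proj(m,p))
np.save("m1.npy",m)
E
```

```text
t 5.1 p [0.3746 0.2871 0.1221] x [-0.0039  1.      0.0013] y [ 1.0e+00  3.9e-03 -4.0e-04] j [-0.25  0.49 -0.61  2.06  0.43  0.71 -1.13] w 0.088 F [ 0.7 -0.3 -0.4] ff 0.0
pan (np.float64(321.66156794763333), np.float64(248.0203604465389))
```

View pics/w1.png

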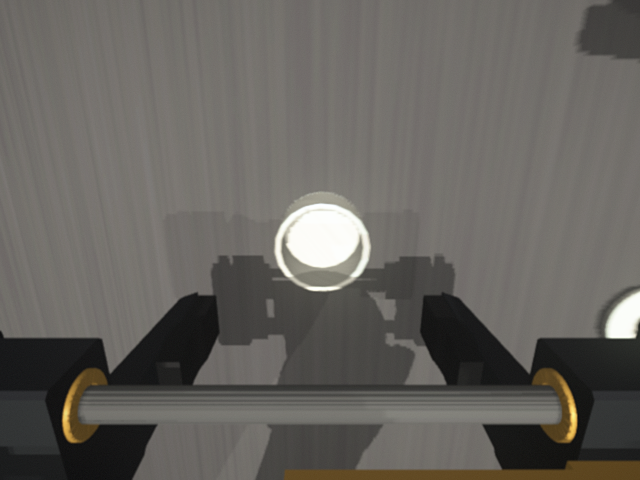

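The wrist view has the pan's rim centred at (322,247.5), within 0.5 mm of the prediction. I'll descend and grip.

```bash
python3 -m pendant '[{"jaw":1,"dx":0,"dy":0.12,"dz":1,"yaw":0},{"jaw":1,"dx":0,"dy":0,"dz":1,"yaw":0},{"jaw":1,"dx":0,"dy":0,"dz":1,"yaw":0},{"jaw":1,"dx":0,"dy":0,"dz":1,"yaw":0},{"jaw":1,"dx":0,"dy":0,"dz":1,"yaw":0},{"jaw":1,"dx":0,"dy":0,"dz":0.35,"yaw":0},{"jaw":1,"dx":0,"dy":0,"dz":0,"yaw":0},{"jaw":0.5,"dx":0,"dy":0,"dz":0,"yaw":0},{"jaw":0.5,"dx":0,"dy":0,"dz":0,"yaw":0},{"jaw":0.5,"dx":0,"dy":0,"dz":0,"yaw":0}]' 20; python3 st.py
```

```text
t: 6.15
ee_pos: [0.3785, 0.2856, 0.0164]
eef_rot: [0.707, 0.708, 0.001, 0.0]
wrist_force: [0.5, -0.2, 0.7]
grip_width: 0.0665
finger_force: 0.0
t 6.15 p [0.3785 0.2856 0.0164] x [-1.4e-03  1.0e+00  8.0e-04] y [1.     0.0014 0.0011] j [-0.37  0.68 -0.45  2.09  0.61  0.5  -1.28] w 0.0665 F [ 0.5 -0.2  0.7] ff 0.0
```

```bash
python3 -m pendant '[{"jaw":0.5,"dx":0,"dy":0,"dz":0,"yaw":0},{"jaw":0.5,"dx":0,"dy":0,"dz":0,"yaw":0},{"jaw":0.5,"dx":0,"dy":0,"dz":0,"yaw":0},{"jaw":0.5,"dx":0,"dy":0,"dz":0,"yaw":0},{"jaw":0.5,"dx":0,"dy":0,"dz":0,"yaw":0}]' 20 | tail -2; python3 st.py
```

```text
grip_width: 0.0587
finger_force: 20.0
t 6.65 p [0.3782 0.2855 0.0162] x [-1.7e-03  1.0e+00  1.0e-04] y [1.0e+00 1.7e-03 7.0e-04] j [-0.38  0.68 -0.45  2.09  0.61  0.5  -1.28] w 0.0587 F [-0.5 -1.7  6.1] ff 20.0
```

```bash
python3 -m pendant '[{"jaw":0.5,"dx":0,"dy":0,"dz":-0.5,"yaw":0},{"jaw":0.5,"dx":0,"dy":0,"dz":-1,"yaw":0},{"jaw":0.5,"dx":0,"dy":0,"dz":-1,"yaw":0},{"jaw":0.5,"dx":0,"dy":0,"dz":-1,"yaw":0},{"jaw":0.5,"dx":-0.5,"dy":0.5,"dz":-1,"yaw":0},{"jaw":0.5,"dx":-1,"dy":1,"dz":-0.7,"yaw":0},{"jaw":0.5,"dx":-1,"dy":1,"dz":0,"yaw":0},{"jaw":0.5,"dx":-1,"dy":1,"dz":0,"yaw":0},{"jaw":0.5,"dx":-1,"dy":1,"dz":0,"yaw":0},{"jaw":0.5,"dx":-1,"dy":1,"dz":0,"yaw":0}]' |tail -2
python3 -m pendant '[{"jaw":0.5,"dx":-1,"dy":1,"dz":0,"yaw":0},{"jaw":0.5,"dx":-1,"dy":0.6,"dz":0,"yaw":0},{"jaw":0.5,"dx":-1,"dy":0,"dz":0,"yaw":0},{"jaw":0.5,"dx":-1,"dy":0,"dz":0,"yaw":0},{"jaw":0.5,"dx":-1,"dy":0,"dz":0,"yaw":0},{"jaw":0.5,"dx":-1,"dy":0,"dz":0,"yaw":0},{"jaw":0.5,"dx":-1,"dy":0,"dz":0,"yaw":0},{"jaw":0.5,"dx":-1,"dy":0,"dz":0,"yaw":0},{"jaw":0.5,"dx":-1,"dy":0,"dz":0,"yaw":0},{"jaw":0.5,"dx":-1,"dy":0,"dz":0,"yaw":0}]' |tail -2
python3 -m pendant '[{"jaw":0.5,"dx":-1,"dy":0,"dz":0,"yaw":0},{"jaw":0.5,"dx":-1,"dy":0,"dz":0,"yaw":0},{"jaw":0.5,"dx":-1,"dy":0,"dz":0,"yaw":0},{"jaw":0.5,"dx":-1,"dy":0,"dz":0,"yaw":0},{"jaw":0.5,"dx":-1,"dy":0,"dz":0,"yaw":0},{"jaw":0.5,"dx":-1,"dy":0,"dz":0,"yaw":0},{"jaw":0.5,"dx":-1,"dy":0,"dz":0,"yaw":0},{"jaw":0.5,"dx":-1,"dy":0,"dz":0,"yaw":0},{"jaw":0.5,"dx":-0.8,"dy":0,"dz":0,"yaw":0}]' |tail -2
python3 st.py
python3 - <<'E'
from h import *
m=camera_model("wrist");im=camera("wrist");cv2.imwrite("pics/w2.png",im[:,:,::-1])
print(proj(m,(.638,-.2005,.044)))
np.save("m2.npy",m)
E
```

```text
grip_width: 0.0593
finger_force: 20.0
grip_width: 0.0586
finger_force: 20.0
grip_width: 0.0587
finger_force: 20.0
t 9.55 p [ 0.5204 -0.2017  0.12  ] x [-1.e-03  1.e+00 -1.e-04] y [ 1.e+00  1.e-03 -3.e-04] j [ 0.7   0.61 -0.55  1.85  0.42  0.81 -0.07] w 0.0587 F [ 0.3  0.4 -0.4] ff 20.0
(np.float64(508.26161367793486), np.float64(248.5937448744231))
```

View pics/w2.png

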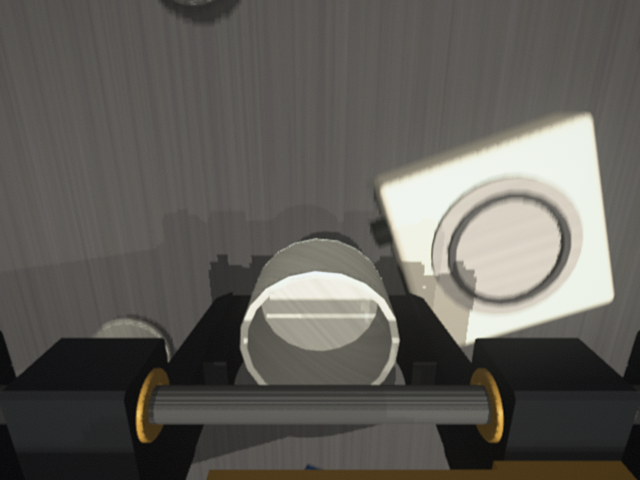

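The ring is centred at (509,249.5) in the wrist view against (508.3,248.6) predicted, so it lies at about (0.6384,-0.201). The pan's rim centre reads (320,332).

```bash
python3 - <<'E'
from h import *
m=np.load("m2.npy",allow_pickle=True).item()
print(onz(ray(m,509,249.5),.044),onz(ray(m,320,332),.1438),proj(m,(.5204,-.2007,.1438)))
print([onz(ray(m,x,332),.1438)[0] for x in (241,399)])
E
python3 -m pendant '[{"jaw":0.5,"dx":0,"dy":1,"dz":0,"yaw":0},{"jaw":0.5,"dx":0,"dy":1,"dz":0,"yaw":0},{"jaw":0.5,"dx":0,"dy":1,"dz":0,"yaw":0},{"jaw":0.5,"dx":0,"dy":1,"dz":0,"yaw":0},{"jaw":0.5,"dx":0,"dy":1,"dz":0,"yaw":0},{"jaw":0.5,"dx":0,"dy":0.9,"dz":0.8,"yaw":0},{"jaw":0.5,"dx":0,"dy":0,"dz":0.8,"yaw":0},{"jaw":0.5,"dx":0,"dy":0,"dz":0.5,"yaw":0},{"jaw":0.5,"dx":0,"dy":0,"dz":0,"yaw":0}]' |tail -2; python3 st.py
```

```text
[ 0.63855215 -0.20109772  0.044     ] [ 0.52155027 -0.1958554   0.1438    ] (np.float64(316.8907256464929), np.float64(343.3067253828885))
[np.float64(0.4925509880631401), np.float64(0.5505502497111062)]
grip_width: 0.0588
finger_force: 20.0
t 10.5 p [ 0.6363 -0.1998  0.0755] x [-0.002  1.     0.001] y [ 1.      0.002  -0.0047] j [ 0.56  0.82 -0.5   1.56  0.47  0.89 -0.1 ] w 0.0588 F [-0.5 -0.2 -1.3] ff 20.0
```

```bash
python3 -m pendant '[{"jaw":0.5,"dx":-0.1,"dy":0.1,"dz":0.2,"yaw":0},{"jaw":0.5,"dx":0,"dy":0,"dz":0.2,"yaw":0},{"jaw":0.5,"dx":0,"dy":0,"dz":0,"yaw":0},{"jaw":0.5,"dx":0,"dy":0,"dz":0,"yaw":0}]' |tail -2; python3 st.py
```

```text
grip_width: 0.0588
finger_force: 20.0
t 10.9 p [ 0.6408 -0.2023  0.07  ] x [-1.5e-03  1.0e+00 -1.0e-04] y [1.0e+00 1.5e-03 3.0e-04] j [ 0.56  0.83 -0.49  1.55  0.47  0.88 -0.1 ] w 0.0588 F [-0.4 -0.1 -1.4] ff 20.0
```

```bash
python3 -m pendant '[{"jaw":0.5,"dx":0,"dy":-0.12,"dz":0,"yaw":0},{"jaw":0.5,"dx":0,"dy":0,"dz":0.25,"yaw":0},{"jaw":0.5,"dx":0,"dy":0,"dz":0.2,"yaw":0},{"jaw":0.5,"dx":0,"dy":0,"dz":0.15,"yaw":0},{"jaw":0.5,"dx":0,"dy":0,"dz":0,"yaw":0},{"jaw":0.5,"dx":0,"dy":0,"dz":0,"yaw":0}]' |tail -2; python3 st.py;python3 -m pendant '[{"jaw":0.5,"dx":0,"dy":0,"dz":0.07,"yaw":0},{"jaw":0.5,"dx":0,"dy":0,"dz":0.03,"yaw":0},{"jaw":0.5,"dx":0,"dy":0,"dz":0,"yaw":0}]' |tail -2; python3 st.py
```

```text
grip_width: 0.0587
finger_force: 20.0
t 11.5 p [ 0.6384 -0.2021  0.0576] x [-1.7e-03  1.0e+00  1.0e-04] y [ 1.0e+00  1.7e-03 -2.0e-04] j [ 0.56  0.84 -0.49  1.56  0.48  0.86 -0.11] w 0.0587 F [ 0.4  0.3 -0.2] ff 20.0
grip_width: 0.0586
finger_force: 20.0
t 11.8 p [ 0.6387 -0.2022  0.0563] x [-1.7e-03  1.0e+00 -3.0e-04] y [1.0e+00 1.7e-03 5.0e-04] j [ 0.56  0.84 -0.49  1.56  0.48  0.86 -0.11] w 0.0586 F [-1.1 -0.3  4.6] ff 20.0
```

Contact at 4.6 N, at the seated height. Release, rise, and go to the fine sieve.

```bash
python3 -m pendant '[{"jaw":1,"dx":0,"dy":0,"dz":0,"yaw":0},{"jaw":1,"dx":0,"dy":0,"dz":0,"yaw":0},{"jaw":1,"dx":0,"dy":0,"dz":0,"yaw":0},{"jaw":1,"dx":0,"dy":0,"dz":0,"yaw":0},{"jaw":1,"dx":0,"dy":0,"dz":-0.5,"yaw":0},{"jaw":1,"dx":0,"dy":0,"dz":-1,"yaw":0},{"jaw":1,"dx":0,"dy":0,"dz":-1,"yaw":0},{"jaw":1,"dx":0.5,"dy":-0.5,"dz":-1,"yaw":0},{"jaw":1,"dx":1,"dy":-1,"dz":-0.3,"yaw":0},{"jaw":1,"dx":1,"dy":-1,"dz":0,"yaw":0}]' |tail -2
python3 -m pendant '[{"jaw":1,"dx":1,"dy":-1,"dz":0,"yaw":0},{"jaw":1,"dx":1,"dy":-1,"dz":0,"yaw":0},{"jaw":1,"dx":1,"dy":-1,"dz":0,"yaw":0},{"jaw":1,"dx":1,"dy":-1,"dz":0,"yaw":0},{"jaw":1,"dx":1,"dy":-1,"dz":0,"yaw":0},{"jaw":1,"dx":1,"dy":-1,"dz":0,"yaw":0},{"jaw":1,"dx":0.25,"dy":-1,"dz":0,"yaw":0},{"jaw":1,"dx":0,"dy":-0.1,"dz":0,"yaw":0},{"jaw":1,"dx":0,"dy":0,"dz":0,"yaw":0}]' |tail -2
python3 st.py
python3 - <<'E'
from h import *
m=camera_model("wrist");im=camera("wrist");np.save("m3.npy",m)
im2=camera("side")
print(proj(m,(.4455,-.0275,.036)))
a=im[:,:,::-1].copy()
k=cv2.resize(im2[240:350,350:480,::-1],(319,270))
a=cv2.copyMakeBorder(a[:330],0,0,0,0,0)
b=np.zeros((600,640,3),np.uint8);b[:330]=a;b[330:600,:319]=k
cv2.imwrite("pics/w3.png",b)
E
```

```text
grip_width: 0.0881
finger_force: 0.0
grip_width: 0.0881
finger_force: 0.0
t 13.7 p [ 0.4466 -0.0279  0.1323] x [-1.7e-03  1.0e+00 -7.0e-04] y [1.     0.0017 0.0013] j [ 0.47  0.44 -0.61  2.11  0.39  0.7  -0.39] w 0.0881 F [ 1.4 -0.1  0.1] ff 0.0
(np.float64(315.98483150430184), np.float64(239.0405478849337))
```

View pics/w3.png

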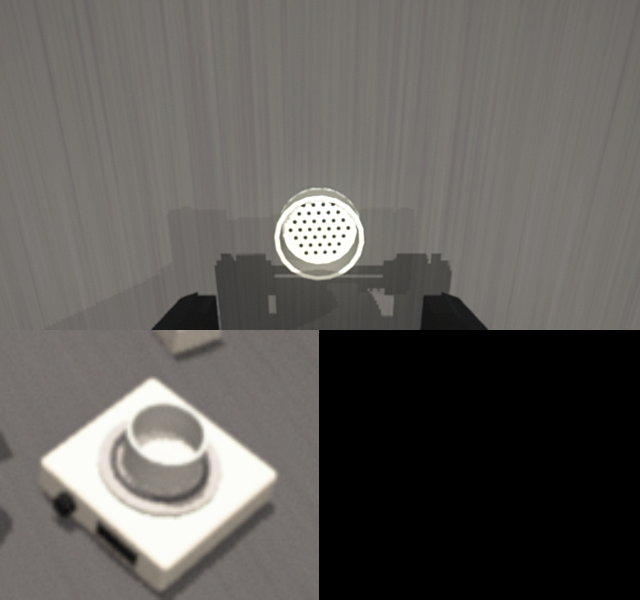

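The fine sieve is centred at (319.5,237.5), midway between the fingers. The pan stands upright inside the ring. Descend and grip.

```bash
python3 -m pendant '[{"jaw":1,"dx":0.05,"dy":0.03,"dz":1,"yaw":0},{"jaw":1,"dx":0,"dy":0,"dz":1,"yaw":0},{"jaw":1,"dx":0,"dy":0,"dz":1,"yaw":0},{"jaw":1,"dx":0,"dy":0,"dz":1,"yaw":0},{"jaw":1,"dx":0,"dy":0,"dz":1,"yaw":0},{"jaw":1,"dx":0,"dy":0,"dz":0.7,"yaw":0},{"jaw":1,"dx":0,"dy":0,"dz":0.2,"yaw":0},{"jaw":0.5,"dx":0,"dy":0,"dz":0,"yaw":0},{"jaw":0.5,"dx":0,"dy":0,"dz":0,"yaw":0},{"jaw":0.5,"dx":0,"dy":0,"dz":0,"yaw":0}]' 20 |tail -2; python3 st.py
python3 -m pendant '[{"jaw":0.5,"dx":0,"dy":0,"dz":0,"yaw":0},{"jaw":0.5,"dx":0,"dy":0,"dz":0,"yaw":0},{"jaw":0.5,"dx":0,"dy":0,"dz":0,"yaw":0},{"jaw":0.5,"dx":0,"dy":0,"dz":0,"yaw":0}]' |tail -2; python3 st.py
```

```text
grip_width: 0.0659
finger_force: 0.0
t 14.8 p [ 0.4474 -0.0266  0.0143] x [-0.0013  1.     -0.    ] y [1.     0.0013 0.0014] j [ 0.31  0.65 -0.42  2.15  0.61  0.45 -0.6 ] w 0.0659 F [0.  0.  0.3] ff 0.0
grip_width: 0.0604
finger_force: 20.0
t 15.2 p [ 0.4472 -0.0267  0.0143] x [-1.7e-03  1.0e+00 -4.0e-04] y [1.     0.0017 0.0011] j [ 0.31  0.65 -0.42  2.15  0.61  0.45 -0.6 ] w 0.0604 F [-0.3 -0.5  6.7] ff 20.0
```

```bash
python3 -m pendant '[{"jaw":0.5,"dx":0,"dy":0,"dz":-0.5,"yaw":0},{"jaw":0.5,"dx":0,"dy":0,"dz":-1,"yaw":0},{"jaw":0.5,"dx":0,"dy":0,"dz":-1,"yaw":0},{"jaw":0.5,"dx":-0.5,"dy":0.5,"dz":-1,"yaw":0},{"jaw":0.5,"dx":-1,"dy":1,"dz":-1,"yaw":0},{"jaw":0.5,"dx":-1,"dy":1,"dz":-1,"yaw":0},{"jaw":0.5,"dx":-1,"dy":1,"dz":-0.5,"yaw":0},{"jaw":0.5,"dx":-1,"dy":1,"dz":0,"yaw":0},{"jaw":0.5,"dx":-1,"dy":1,"dz":0,"yaw":0},{"jaw":0.5,"dx":-1,"dy":1,"dz":0,"yaw":0}]' |tail -2
python3 -m pendant '[{"jaw":0.5,"dx":-1,"dy":1,"dz":0,"yaw":0},{"jaw":0.5,"dx":-0.7,"dy":1,"dz":0,"yaw":0},{"jaw":0.5,"dx":-0.5,"dy":0.7,"dz":0,"yaw":0},{"jaw":0.5,"dx":0,"dy":0.4,"dz":0,"yaw":0},{"jaw":0.5,"dx":0,"dy":0,"dz":0,"yaw":0},{"jaw":0.5,"dx":0,"dy":0,"dz":0,"yaw":0}]' |tail -2; python3 st.py
```

```text
grip_width: 0.0601
finger_force: 20.0
grip_width: 0.0604
finger_force: 20.0
t 16.8 p [ 0.6383 -0.1989  0.1337] x [-3.e-03  1.e+00  9.e-04] y [ 1.e+00  3.e-03 -9.e-04] j [ 0.59  0.75 -0.54  1.54  0.44  0.98 -0.08] w 0.0604 F [ 0.2  0.8 -1.8] ff 20.0
```

```bash
python3 -m pendant '[{"jaw":0.5,"dx":-0.11,"dy":0.02,"dz":0.5,"yaw":0},{"jaw":0.5,"dx":0,"dy":0,"dz":0.6,"yaw":0},{"jaw":0.5,"dx":0,"dy":0,"dz":0.1,"yaw":0},{"jaw":0.5,"dx":0,"dy":0,"dz":0,"yaw":0},{"jaw":0.5,"dx":0,"dy":0,"dz":0,"yaw":0}]' |tail -2; python3 st.py
```

```text
grip_width: 0.0599
finger_force: 20.0
t 17.3 p [ 0.6394 -0.2023  0.1097] x [-1.8e-03  1.0e+00  2.0e-04] y [ 1.0e+00  1.8e-03 -1.0e-04] j [ 0.58  0.78 -0.53  1.54  0.45  0.94 -0.09] w 0.0599 F [ 0.  -0.4 -0.8] ff 20.0
```

```bash
python3 -m pendant '[{"jaw":0.5,"dx":0.05,"dy":-0.03,"dz":0.3,"yaw":0},{"jaw":0.5,"dx":0,"dy":0,"dz":0.3,"yaw":0},{"jaw":0.5,"dx":0,"dy":0,"dz":0.2,"yaw":0},{"jaw":0.5,"dx":0,"dy":0,"dz":0.15,"yaw":0},{"jaw":0.5,"dx":0,"dy":0,"dz":0.1,"yaw":0},{"jaw":0.5,"dx":0,"dy":0,"dz":0,"yaw":0},{"jaw":0.5,"dx":0,"dy":0,"dz":0,"yaw":0}]' |tail -2; python3 st.py;python3 -m pendant '[{"jaw":0.5,"dx":0,"dy":0,"dz":0.07,"yaw":0},{"jaw":0.5,"dx":0,"dy":0,"dz":0.05,"yaw":0},{"jaw":0.5,"dx":0,"dy":0,"dz":0,"yaw":0}]' |tail -2; python3 st.py
```

```text
grip_width: 0.0604
finger_force: 20.0
t 18.0 p [ 0.6389 -0.2014  0.0888] x [-0.0017  1.      0.    ] y [1.0e+00 1.7e-03 2.0e-04] j [ 0.57  0.81 -0.52  1.55  0.47  0.91 -0.1 ] w 0.0604 F [ 0.7  0.2 -0.7] ff 20.0
grip_width: 0.0601
finger_force: 20.0
t 18.3 p [ 0.6389 -0.2015  0.0864] x [-1.7e-03  1.0e+00 -1.0e-04] y [1.0e+00 1.7e-03 2.0e-04] j [ 0.57  0.81 -0.51  1.55  0.47  0.91 -0.1 ] w 0.0601 F [-0.   0.6 -0.5] ff 20.0
```

```bash
python3 -m pendant '[{"jaw":0.5,"dx":0,"dy":0,"dz":0.04,"yaw":0},{"jaw":0.5,"dx":0,"dy":0,"dz":0,"yaw":0},{"jaw":0.5,"dx":0,"dy":0,"dz":0,"yaw":0}]' |tail -2; python3 st.py
```

```text
grip_width: 0.0602
finger_force: 20.0
t 18.6 p [ 0.639  -0.2015  0.0864] x [-1.6e-03  1.0e+00 -4.0e-04] y [1.0e+00 1.6e-03 3.0e-04] j [ 0.57  0.81 -0.51  1.55  0.47  0.91 -0.1 ] w 0.0602 F [-1.9 -0.2  5.7] ff 20.0
```

Seated at the expected height. Release and go to the coarse sieve.

```bash
python3 -m pendant '[{"jaw":1,"dx":0,"dy":0,"dz":0,"yaw":0},{"jaw":1,"dx":0,"dy":0,"dz":0,"yaw":0},{"jaw":1,"dx":0,"dy":0,"dz":0,"yaw":0},{"jaw":1,"dx":0,"dy":0,"dz":0,"yaw":0},{"jaw":1,"dx":0,"dy":0,"dz":-0.5,"yaw":0},{"jaw":1,"dx":0,"dy":0,"dz":-1,"yaw":0},{"jaw":1,"dx":0,"dy":0,"dz":-1,"yaw":0},{"jaw":1,"dx":0,"dy":-0.5,"dz":-0.5,"yaw":0},{"jaw":1,"dx":-0.5,"dy":-1,"dz":0,"yaw":0},{"jaw":1,"dx":-0.5,"dy":-1,"dz":0,"yaw":0}]' |tail -2
python3 -m pendant '[{"jaw":1,"dx":-0.5,"dy":-1,"dz":0,"yaw":0},{"jaw":1,"dx":-0.5,"dy":-1,"dz":0,"yaw":0},{"jaw":1,"dx":-0.5,"dy":-1,"dz":0,"yaw":0},{"jaw":1,"dx":-0.5,"dy":-1,"dz":0,"yaw":0},{"jaw":1,"dx":-0.5,"dy":-1,"dz":0,"yaw":0},{"jaw":1,"dx":-0.5,"dy":-1,"dz":0,"yaw":0},{"jaw":1,"dx":-0.5,"dy":-1,"dz":0,"yaw":0},{"jaw":1,"dx":-0.35,"dy":-1,"dz":0,"yaw":0},{"jaw":1,"dx":0,"dy":-1,"dz":0,"yaw":0},{"jaw":1,"dx":0,"dy":-0.8,"dz":0,"yaw":0}]' |tail -2
python3 -m pendant '[{"jaw":1,"dx":0,"dy":0,"dz":0,"yaw":0},{"jaw":1,"dx":0,"dy":0,"dz":0,"yaw":0}]' |tail -2
python3 st.py
python3 - <<'E'
from h import *
m=camera_model("wrist");im=camera("wrist");np.save("m4.npy",m)
im2=camera("side")
print(proj(m,(.372,-.2987,.048)))
k=cv2.resize(im2[240:350,350:480,::-1],(319,270))
b=np.zeros((600,640,3),np.uint8);b[:330]=im[:330,:,::-1];b[330:600,:319]=k
cv2.imwrite("pics/w4.png",b)
E
```

```text
grip_width: 0.0881
finger_force: 0.0
grip_width: 0.0881
finger_force: 0.0
grip_width: 0.0882
finger_force: 0.0
t 20.8 p [ 0.3931 -0.2989  0.1458] x [-1.3e-03  1.0e+00 -5.0e-04] y [1.0e+00 1.3e-03 6.0e-04] j [ 1.04  0.48 -0.59  1.99  0.37  0.78  0.23] w 0.0882 F [-0.3 -0.  -0.6] ff 0.0
(np.float64(286.48292734533294), np.float64(238.60189265346327))
```

View pics/w4.png

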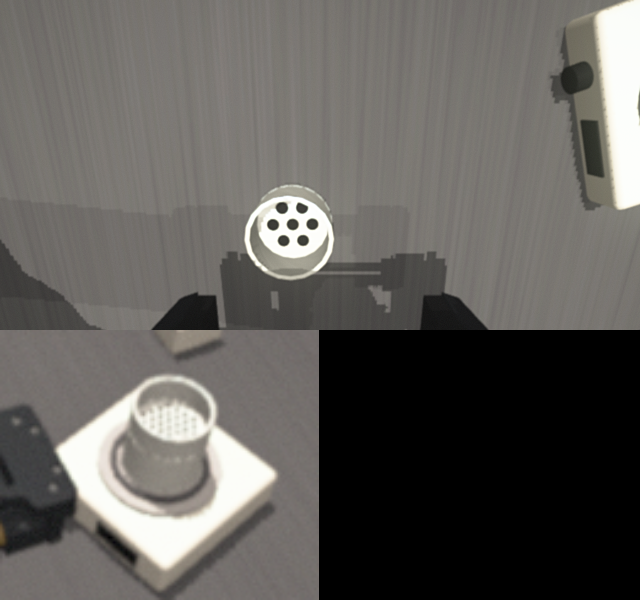

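The coarse sieve is centred at (290,237.5), giving (0.374,-0.298). The fine sieve sits level on the pan.

```bash
python3 -m pendant '[{"jaw":1,"dx":0.04,"dy":-0.95,"dz":0.5,"yaw":0},{"jaw":1,"dx":0,"dy":0,"dz":1,"yaw":0},{"jaw":1,"dx":0,"dy":0,"dz":1,"yaw":0},{"jaw":1,"dx":0,"dy":0,"dz":1,"yaw":0},{"jaw":1,"dx":0,"dy":0,"dz":1,"yaw":0},{"jaw":1,"dx":0,"dy":0,"dz":1,"yaw":0},{"jaw":1,"dx":0,"dy":0,"dz":0.6,"yaw":0},{"jaw":1,"dx":0,"dy":0,"dz":0,"yaw":0},{"jaw":0.5,"dx":0,"dy":0,"dz":0,"yaw":0},{"jaw":0.5,"dx":0,"dy":0,"dz":0,"yaw":0}]' 20 |tail -2; python3 st.py
python3 -m pendant '[{"jaw":0.5,"dx":0,"dy":0,"dz":0,"yaw":0},{"jaw":0.5,"dx":0,"dy":0,"dz":0,"yaw":0},{"jaw":0.5,"dx":0,"dy":0,"dz":0,"yaw":0},{"jaw":0.5,"dx":0,"dy":0,"dz":0,"yaw":0},{"jaw":0.5,"dx":0,"dy":0,"dz":0,"yaw":0}]' |tail -2; python3 st.py
```

```text
grip_width: 0.0743
finger_force: 0.0
t 21.9 p [ 0.3747 -0.2984  0.0243] x [-1.7e-03  1.0e+00 -8.0e-04] y [1.     0.0017 0.0012] j [ 0.93  0.66 -0.44  2.08  0.56  0.51  0.08] w 0.0743 F [-0.3 -0.2 -0. ] ff 0.0
grip_width: 0.0583
finger_force: 20.0
t 22.4 p [ 0.3739 -0.2984  0.024 ] x [-1.4e-03  1.0e+00 -7.0e-04] y [ 1.0e+00  1.4e-03 -1.0e-04] j [ 0.93  0.66 -0.44  2.08  0.56  0.51  0.08] w 0.0583 F [-1.9  0.1  6.3] ff 20.0
```

```bash
python3 -m pendant '[{"jaw":0.5,"dx":0,"dy":0,"dz":-0.5,"yaw":0},{"jaw":0.5,"dx":0,"dy":0,"dz":-1,"yaw":0},{"jaw":0.5,"dx":0,"dy":0,"dz":-1,"yaw":0},{"jaw":0.5,"dx":0.3,"dy":0.5,"dz":-1,"yaw":0},{"jaw":0.5,"dx":0.4,"dy":1,"dz":-1,"yaw":0},{"jaw":0.5,"dx":0.4,"dy":1,"dz":-1,"yaw":0},{"jaw":0.5,"dx":0.4,"dy":1,"dz":-1,"yaw":0},{"jaw":0.5,"dx":0.4,"dy":1,"dz":-0.55,"yaw":0},{"jaw":0.5,"dx":0.4,"dy":1,"dz":0,"yaw":0},{"jaw":0.5,"dx":0.4,"dy":1,"dz":0,"yaw":0}]' |tail -2
python3 -m pendant '[{"jaw":0.5,"dx":0.4,"dy":1,"dz":0,"yaw":0},{"jaw":0.5,"dx":0.4,"dy":1,"dz":0,"yaw":0},{"jaw":0.5,"dx":0.4,"dy":1,"dz":0,"yaw":0},{"jaw":0.5,"dx":0.4,"dy":1,"dz":0,"yaw":0},{"jaw":0.5,"dx":0.4,"dy":1,"dz":0,"yaw":0},{"jaw":0.5,"dx":0.15,"dy":1,"dz":0,"yaw":0},{"jaw":0.5,"dx":0,"dy":0.75,"dz":0,"yaw":0},{"jaw":0.5,"dx":0,"dy":0,"dz":0,"yaw":0},{"jaw":0.5,"dx":0,"dy":0,"dz":0,"yaw":0},{"jaw":0.5,"dx":0,"dy":0,"dz":0,"yaw":0}]' |tail -2; python3 st.py
```

```text
grip_width: 0.0582
finger_force: 20.0
grip_width: 0.0583
finger_force: 20.0
t 24.4 p [ 0.6377 -0.201   0.1645] x [-1.3e-03  1.0e+00 -1.0e-04] y [ 1.      0.0013 -0.0011] j [ 0.6   0.72 -0.56  1.52  0.42  1.03 -0.07] w 0.0583 F [ 0.2 -0.7 -1.3] ff 20.0
```

```bash
python3 -m pendant '[{"jaw":0.5,"dx":-0.03,"dy":0.05,"dz":0.6,"yaw":0},{"jaw":0.5,"dx":0,"dy":0,"dz":0.5,"yaw":0},{"jaw":0.5,"dx":0,"dy":0,"dz":0,"yaw":0},{"jaw":0.5,"dx":0,"dy":0,"dz":0,"yaw":0}]' |tail -2; python3 st.py
```

```text
grip_width: 0.0582
finger_force: 20.0
t 24.8 p [ 0.6392 -0.2011  0.1418] x [-1.7e-03  1.0e+00  4.0e-04] y [ 1.      0.0017 -0.0013] j [ 0.59  0.74 -0.55  1.53  0.44  1.   -0.08] w 0.0582 F [ 0.2 -0.  -0.9] ff 20.0
```

```bash
python3 -m pendant '[{"jaw":0.5,"dx":-0.02,"dy":-0.02,"dz":0.25,"yaw":0},{"jaw":0.5,"dx":0,"dy":0,"dz":0.2,"yaw":0},{"jaw":0.5,"dx":0,"dy":0,"dz":0.2,"yaw":0},{"jaw":0.5,"dx":0,"dy":0,"dz":0.1,"yaw":0},{"jaw":0.5,"dx":0,"dy":0,"dz":0,"yaw":0},{"jaw":0.5,"dx":0,"dy":0,"dz":0,"yaw":0}]' |tail -2; python3 st.py; python3 -m pendant '[{"jaw":0.5,"dx":0,"dy":0,"dz":0.07,"yaw":0},{"jaw":0.5,"dx":0,"dy":0,"dz":0.06,"yaw":0},{"jaw":0.5,"dx":0,"dy":0,"dz":0.03,"yaw":0},{"jaw":0.5,"dx":0,"dy":0,"dz":0,"yaw":0}]' |tail -2; python3 st.py
```

```text
grip_width: 0.0583
finger_force: 20.0
t 25.4 p [ 0.6395 -0.2015  0.1275] x [-1.7e-03  1.0e+00  1.0e-04] y [1.0e+00 1.7e-03 1.0e-04] j [ 0.59  0.76 -0.54  1.53  0.45  0.97 -0.08] w 0.0583 F [-0.  -0.3 -1.6] ff 20.0
grip_width: 0.0583
finger_force: 20.0
t 25.8 p [ 0.6394 -0.2016  0.1242] x [-0.0017  1.     -0.    ] y [ 1.      0.0017 -0.    ] j [ 0.59  0.76 -0.54  1.54  0.45  0.97 -0.09] w 0.0583 F [ 0.7  0.1 -1. ] ff 20.0
```

```bash
python3 -m pendant '[{"jaw":0.5,"dx":0,"dy":0,"dz":0.04,"yaw":0},{"jaw":0.5,"dx":0,"dy":0,"dz":0.02,"yaw":0},{"jaw":0.5,"dx":0,"dy":0,"dz":0,"yaw":0},{"jaw":0.5,"dx":0,"dy":0,"dz":0,"yaw":0}]' |tail -2; python3 st.py
```

```text
grip_width: 0.058
finger_force: 20.0
t 26.2 p [ 0.6395 -0.2016  0.1241] x [-1.6e-03  1.0e+00 -4.0e-04] y [1.0e+00 1.6e-03 2.0e-04] j [ 0.59  0.76 -0.54  1.54  0.45  0.97 -0.09] w 0.058 F [-2.4  0.2  5.5] ff 20.0
```

Seated at the right height. Release and go to the lid.

```bash
python3 -m pendant '[{"jaw":1,"dx":0,"dy":0,"dz":0,"yaw":0},{"jaw":1,"dx":0,"dy":0,"dz":0,"yaw":0},{"jaw":1,"dx":0,"dy":0,"dz":0,"yaw":0},{"jaw":1,"dx":0,"dy":0,"dz":0,"yaw":0},{"jaw":1,"dx":0,"dy":0,"dz":-0.5,"yaw":0},{"jaw":1,"dx":0,"dy":0,"dz":-1,"yaw":0},{"jaw":1,"dx":0,"dy":0,"dz":-1,"yaw":0},{"jaw":1,"dx":0.5,"dy":0,"dz":-0.5,"yaw":0},{"jaw":1,"dx":1,"dy":0,"dz":0,"yaw":0},{"jaw":1,"dx":1,"dy":0,"dz":0,"yaw":0}]' |tail -2
python3 -m pendant '[{"jaw":1,"dx":1,"dy":0,"dz":0,"yaw":0},{"jaw":1,"dx":1,"dy":0,"dz":0,"yaw":0},{"jaw":1,"dx":1,"dy":0,"dz":0,"yaw":0},{"jaw":1,"dx":1,"dy":0,"dz":0,"yaw":0},{"jaw":1,"dx":1,"dy":0,"dz":0,"yaw":0},{"jaw":1,"dx":1,"dy":0,"dz":0,"yaw":0},{"jaw":1,"dx":1,"dy":0,"dz":0,"yaw":0},{"jaw":1,"dx":1,"dy":0,"dz":0.3,"yaw":0},{"jaw":1,"dx":1,"dy":0,"dz":0.5,"yaw":0},{"jaw":1,"dx":1,"dy":0,"dz":0.5,"yaw":0}]' |tail -2
python3 -m pendant '[{"jaw":1,"dx":1,"dy":-0.1,"dz":0.5,"yaw":0},{"jaw":1,"dx":1,"dy":-0.1,"dz":0.5,"yaw":0},{"jaw":1,"dx":1,"dy":-0.1,"dz":0.5,"yaw":0},{"jaw":1,"dx":1,"dy":-0.1,"dz":0.5,"yaw":0},{"jaw":1,"dx":1,"dy":-0.1,"dz":0,"yaw":0},{"jaw":1,"dx":1,"dy":-0.1,"dz":0,"yaw":0},{"jaw":1,"dx":1,"dy":0,"dz":0,"yaw":0},{"jaw":1,"dx":1,"dy":0,"dz":0,"yaw":0},{"jaw":1,"dx":0,"dy":0,"dz":0,"yaw":0},{"jaw":1,"dx":0,"dy":0,"dz":0,"yaw":0}]' |tail -2
python3 st.py
python3 - <<'E'
from h import *
m=camera_model("wrist");im=camera("wrist");np.save("m5.npy",m)
im2=camera("side");im3=camera("scene")
print(proj(m,(.6275,.2155,.012)),proj(m,(.6275,.2155,.038)))
b=np.zeros((600,640,3),np.uint8);b[:330]=im[:330,:,::-1]
b[330:600,:319]=cv2.resize(im2[230:340,350:480,::-1],(319,270))
b[330:600,320:639]=cv2.resize(im3[165:275,155:285,::-1],(319,270))
cv2.imwrite("pics/w5.png",b)
E
```

```text
grip_width: 0.0883
finger_force: 0.0
grip_width: 0.088
finger_force: 0.0
grip_width: 0.088
finger_force: 0.0
t 29.2 p [0.6263 0.2084 0.1171] x [-2.7e-03  1.0e+00 -5.0e-04] y [ 1.0e+00  2.7e-03 -3.0e-04] j [-0.02  0.76 -0.56  1.57  0.47  0.95 -0.73] w 0.088 F [-0.1 -1.3 -0.2] ff 0.0
(np.float64(319.68652027591446), np.float64(225.6500045821911)) (np.float64(319.7325711473573), np.float64(237.98716163658528))
```

View pics/w5.png

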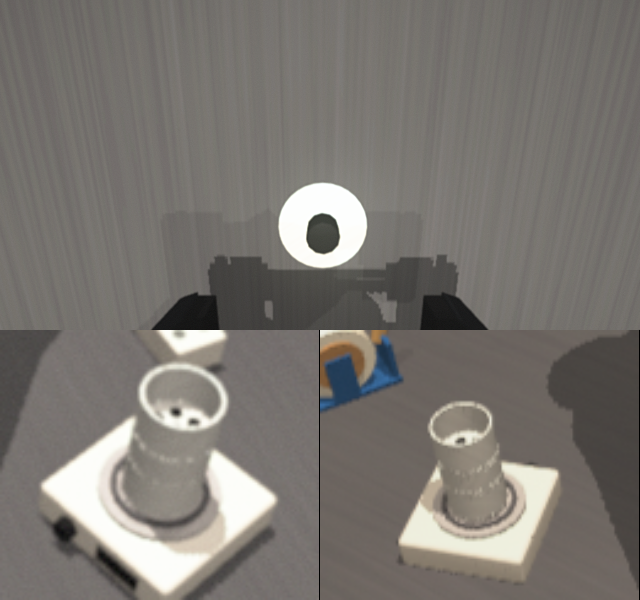

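The lid's disc is at (322.7,225.5), giving (0.629,0.2155). The stack stands straight in both views. Descend over the lid's knob.

```bash
python3 -m pendant '[{"jaw":0.6,"dx":0.35,"dy":0.13,"dz":1,"yaw":0},{"jaw":0.6,"dx":0,"dy":0,"dz":1,"yaw":0},{"jaw":0.6,"dx":0,"dy":0,"dz":1,"yaw":0},{"jaw":0.6,"dx":0,"dy":0,"dz":0.9,"yaw":0},{"jaw":0.6,"dx":0,"dy":0,"dz":0.6,"yaw":0},{"jaw":0.6,"dx":0,"dy":0,"dz":0.2,"yaw":0},{"jaw":0.6,"dx":0,"dy":0,"dz":0,"yaw":0},{"jaw":0.6,"dx":0,"dy":0,"dz":0,"yaw":0}]' |tail -2; python3 st.py
```

```text
grip_width: 0.053
finger_force: 0.0
t 30.15 p [0.6298 0.2157 0.0238] x [-1.6e-03  1.0e+00  5.0e-04] y [1.     0.0016 0.0011] j [-0.07  0.89 -0.5   1.58  0.54  0.81 -0.79] w 0.053 F [ 0.   0.3 -0.4] ff 0.0
```

```bash
python3 -m pendant '[{"jaw":0.6,"dx":0,"dy":0,"dz":0.25,"yaw":0},{"jaw":0.6,"dx":0,"dy":0,"dz":0.15,"yaw":0},{"jaw":0.1,"dx":0,"dy":0,"dz":0,"yaw":0},{"jaw":0.1,"dx":0,"dy":0,"dz":0,"yaw":0},{"jaw":0.1,"dx":0,"dy":0,"dz":0,"yaw":0},{"jaw":0.1,"dx":0,"dy":0,"dz":0,"yaw":0},{"jaw":0.1,"dx":0,"dy":0,"dz":0,"yaw":0},{"jaw":0.1,"dx":0,"dy":0,"dz":0,"yaw":0},{"jaw":0.1,"dx":0,"dy":0,"dz":0,"yaw":0},{"jaw":0.1,"dx":0,"dy":0,"dz":0,"yaw":0}]' 20 |tail -2; python3 st.py
```

```text
grip_width: 0.0213
finger_force: 20.0
t 31.15 p [0.6293 0.2154 0.0152] x [-0.0017  1.      0.    ] y [1.     0.0017 0.    ] j [-0.07  0.9  -0.5   1.58  0.55  0.8  -0.79] w 0.0213 F [-0.7  0.3  1.4] ff 20.0
```

```bash
python3 -m pendant '[{"jaw":0.1,"dx":0,"dy":0,"dz":-0.5,"yaw":0},{"jaw":0.1,"dx":0,"dy":0,"dz":-1,"yaw":0},{"jaw":0.1,"dx":0,"dy":0,"dz":-1,"yaw":0},{"jaw":0.1,"dx":-0.5,"dy":0,"dz":-1,"yaw":0},{"jaw":0.1,"dx":-1,"dy":0,"dz":-1,"yaw":0},{"jaw":0.1,"dx":-1,"dy":0,"dz":-1,"yaw":0},{"jaw":0.1,"dx":-1,"dy":0,"dz":-1,"yaw":0},{"jaw":0.1,"dx":-1,"dy":0,"dz":-1,"yaw":0},{"jaw":0.1,"dx":-1,"dy":0,"dz":-1,"yaw":0},{"jaw":0.1,"dx":-1,"dy":0,"dz":-0.4,"yaw":0}]' |tail -2
python3 -m pendant '[{"jaw":0.1,"dx":-1,"dy":0,"dz":0,"yaw":0},{"jaw":0.1,"dx":-1,"dy":0,"dz":0,"yaw":0},{"jaw":0.1,"dx":-1,"dy":0,"dz":0,"yaw":0},{"jaw":0.1,"dx":-1,"dy":0,"dz":0,"yaw":0},{"jaw":0.1,"dx":-1,"dy":0,"dz":0,"yaw":0},{"jaw":0.1,"dx":-1,"dy":0,"dz":0,"yaw":0},{"jaw":0.1,"dx":-1,"dy":0,"dz":0,"yaw":0},{"jaw":0.1,"dx":-1,"dy":0,"dz":0,"yaw":0},{"jaw":0.1,"dx":-1,"dy":0,"dz":0,"yaw":0},{"jaw":0.1,"dx":-1,"dy":0,"dz":0,"yaw":0}]' |tail -2
python3 -m pendant '[{"jaw":0.1,"dx":-1,"dy":0.2,"dz":0,"yaw":0},{"jaw":0.1,"dx":-1,"dy":0.2,"dz":0,"yaw":0},{"jaw":0.1,"dx":-1,"dy":0.1,"dz":0,"yaw":0},{"jaw":0.1,"dx":-0.8,"dy":0,"dz":0,"yaw":0},{"jaw":0.1,"dx":-0.5,"dy":0,"dz":0,"yaw":0},{"jaw":0.1,"dx":0,"dy":0,"dz":0,"yaw":0},{"jaw":0.1,"dx":0,"dy":0,"dz":0,"yaw":0},{"jaw":0.1,"dx":0,"dy":0,"dz":0,"yaw":0}]' |tail -2
python3 st.py
```

```text
grip_width: 0.0209
finger_force: 20.0
grip_width: 0.0211
finger_force: 20.0
grip_width: 0.0214
finger_force: 20.0
t 33.95 p [ 0.6401 -0.1989  0.1933] x [-3.5e-03  1.0e+00  9.0e-04] y [1.0e+00 3.5e-03 1.0e-04] j [ 0.6   0.69 -0.57  1.49  0.4   1.08 -0.05] w 0.0214 F [-0.2 -0.1 -1. ] ff 20.0
```

```bash
python3 -m pendant '[{"jaw":0.1,"dx":-0.05,"dy":-0.02,"dz":0.5,"yaw":0},{"jaw":0.1,"dx":0,"dy":0,"dz":0.5,"yaw":0},{"jaw":0.1,"dx":0,"dy":0,"dz":0.2,"yaw":0},{"jaw":0.1,"dx":0,"dy":0,"dz":0,"yaw":0},{"jaw":0.1,"dx":0,"dy":0,"dz":0,"yaw":0}]' |tail -2; python3 st.py
```

```text
grip_width: 0.0211
finger_force: 20.0
t 34.45 p [ 0.6396 -0.2014  0.1689] x [-1.9e-03  1.0e+00  2.0e-04] y [ 1.0e+00  1.9e-03 -2.0e-04] j [ 0.6   0.71 -0.56  1.51  0.42  1.04 -0.06] w 0.0211 F [ 0.1  0.2 -1.4] ff 20.0
```

```bash
python3 -m pendant '[{"jaw":0.1,"dx":0,"dy":0,"dz":0.2,"yaw":0},{"jaw":0.1,"dx":0,"dy":0,"dz":0.2,"yaw":0},{"jaw":0.1,"dx":0,"dy":0,"dz":0.15,"yaw":0},{"jaw":0.1,"dx":0,"dy":0,"dz":0.05,"yaw":0},{"jaw":0.1,"dx":0,"dy":0,"dz":0,"yaw":0},{"jaw":0.1,"dx":0,"dy":0,"dz":0,"yaw":0}]' |tail -2; python3 st.py; python3 -m pendant '[{"jaw":0.1,"dx":0,"dy":0,"dz":0.05,"yaw":0},{"jaw":0.1,"dx":0,"dy":0,"dz":0.03,"yaw":0},{"jaw":0.1,"dx":0,"dy":0,"dz":0,"yaw":0},{"jaw":0.1,"dx":0,"dy":0,"dz":0,"yaw":0}]' |tail -2; python3 st.py
```

```text
grip_width: 0.0214
finger_force: 20.0
t 35.05 p [ 0.6396 -0.2016  0.1572] x [-1.6e-03  1.0e+00 -1.0e-04] y [1.0e+00 1.6e-03 2.0e-04] j [ 0.6   0.73 -0.56  1.52  0.42  1.02 -0.07] w 0.0214 F [ 0.7  0.2 -0.4] ff 20.0
grip_width: 0.0213
finger_force: 20.0
t 35.45 p [ 0.6396 -0.2016  0.1555] x [-0.0017  1.     -0.    ] y [ 1.      0.0017 -0.    ] j [ 0.6   0.73 -0.55  1.52  0.42  1.02 -0.07] w 0.0213 F [ 0.1 -0.7 -1.1] ff 20.0
```

```bash
python3 -m pendant '[{"jaw":0.1,"dx":0,"dy":0,"dz":0.04,"yaw":0},{"jaw":0.1,"dx":0,"dy":0,"dz":0.02,"yaw":0},{"jaw":0.1,"dx":0,"dy":0,"dz":0,"yaw":0},{"jaw":0.1,"dx":0,"dy":0,"dz":0,"yaw":0}]' |tail -2; python3 st.py
```

```text
grip_width: 0.0213
finger_force: 20.0
t 35.85 p [ 0.6399 -0.2016  0.1551] x [-1.6e-03  1.0e+00 -4.0e-04] y [1.0e+00 1.6e-03 7.0e-04] j [ 0.6   0.73 -0.55  1.52  0.43  1.02 -0.07] w 0.0213 F [-2.2  0.6  5.6] ff 20.0
```

Contact at the expected height. Release, rise and look.

```bash
python3 -m pendant '[{"jaw":0.7,"dx":0,"dy":0,"dz":0,"yaw":0},{"jaw":0.7,"dx":0,"dy":0,"dz":0,"yaw":0},{"jaw":0.7,"dx":0,"dy":0,"dz":0,"yaw":0},{"jaw":0.7,"dx":0,"dy":0,"dz":0,"yaw":0},{"jaw":0.7,"dx":0,"dy":0,"dz":-0.5,"yaw":0},{"jaw":0.7,"dx":0,"dy":0,"dz":-1,"yaw":0},{"jaw":0.7,"dx":0,"dy":0,"dz":-1,"yaw":0},{"jaw":0.7,"dx":0,"dy":0,"dz":-1,"yaw":0},{"jaw":0.7,"dx":0,"dy":0,"dz":-1,"yaw":0},{"jaw":0.7,"dx":1,"dy":-0.5,"dz":0,"yaw":0}]' |tail -2
python3 -m pendant '[{"jaw":0.7,"dx":1,"dy":-0.8,"dz":0,"yaw":0},{"jaw":0.7,"dx":1,"dy":-0.8,"dz":0,"yaw":0},{"jaw":0.7,"dx":1,"dy":-0.8,"dz":0,"yaw":0},{"jaw":0.7,"dx":1,"dy":-0.8,"dz":0,"yaw":0},{"jaw":0.7,"dx":1,"dy":-0.8,"dz":0,"yaw":0},{"jaw":0.7,"dx":1,"dy":-0.8,"dz":0,"yaw":0},{"jaw":0.7,"dx":1,"dy":-0.8,"dz":0,"yaw":0},{"jaw":0.7,"dx":0,"dy":0,"dz":0,"yaw":0},{"jaw":0.7,"dx":0,"dy":0,"dz":0,"yaw":0}]' |tail -2
python3 st.py
python3 - <<'E'
from h import *
im2=camera("side");im3=camera("scene")
cv2.imwrite("pics/f.png",np.hstack([cv2.resize(im2[200:340,350:480,::-1],(390,420),interpolation=2),cv2.resize(im3[135:275,155:285,::-1],(390,420),interpolation=2)]))
E
```

```text
grip_width: 0.0617
finger_force: 0.0
grip_width: 0.0616
finger_force: 0.0
t 37.75 p [ 0.5177 -0.0419  0.2451] x [-2.4e-03  1.0e+00 -8.0e-04] y [1.     0.0024 0.0012] j [ 0.54  0.39 -0.69  1.85  0.29  1.01 -0.26] w 0.0616 F [ 0.3 -0.7 -1.6] ff 0.0
```

View pics/f.png

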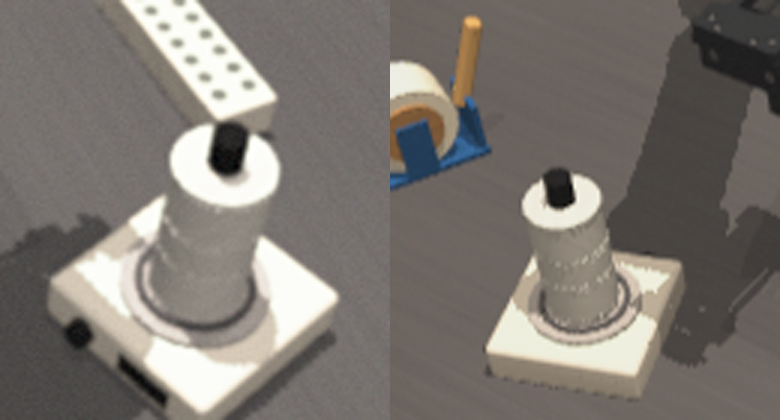

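The full stack stands straight with the lid level: disc at about (225,165) on the left and (562,200) on the right. The robot is clear of it.

```bash
python3 -c "
from cell import *
print(finish_job())"
```

```text
the job is handed in; nothing more can be done
None
```

The pan, fine sieve, coarse sieve and lid are stacked in that order on the shaker, each set down at its expected seated height. The stack looked straight and level in the last pictures, the spray bottle, tape dispenser and white block were left alone, and the job was handed in at about 38 s with no verdict returned.

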